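# Pack the arbor run-out check kit into its fitted tray

### The arm

A 6-joint arm with a two-finger parallel gripper is mounted at the origin on a cart in front of the work surface, level with it; the furniture and walls round the work are solid. World frame = base frame: x ahead of the robot, y to its left, z up, the work surface at z = 0. Lengths are in m, angles in rad, forces in N, time in s.
With the tool pointing down it reaches from about 0.275 to 0.85 m from the base axis. Payload 5.2 kg.
Tool frame: the origin (TCP) lies at the centre of the arm's flange, where the gripper is bolted on; the fingertips stand 173 mm ahead of it and the grasp point (between the pads) lies 155 mm ahead of it; z points along the fingers, y is the line along which they close (so a half turn about z gives the same grasp; the last joint's range is limited). The gripper opens to 85 mm and grips with 20 to 120 N. Pads are 22 mm wide; open, the fingers measure 114 mm over their backs; the gripper's body (76 mm by 85 mm) begins 54 mm behind the grasp point. The pads swing forward as they close: fully open they stand 13 mm farther back than shut.
Start: joints at [0.938, 0.259, 1.535, -0, 1.348, -0.203], TCP at [0.229, 0.5, 0.405] pointing down, gripper open.
Joint ranges: [-3.14, 3.14], [-0.91, 2.08], [0.19, 2.58], [-1.22, 4.36], [0.22, 2.71], [-3.12, 3.12]. Speed limits (rad/s): [2.57, 2.57, 3.14, 3.14, 3.14, 3.14].

### API

Orientations are given as a rotation vector (axis times angle).
In Python, from cell import env, vision, job gives the robot as it stands.
- The arm moves only by the tool drive_tool, never from a script. Its argument "steps" is one flat list of numbers, 4 for each row, row after row: the shift along the world's x, y, z in mm, then the turn about the world's z in rad. In form: [x, y, z, turn, x, y, z, turn, ...]. A call has 1 to 8 rows; each row shifts and turns the commanded pose from where the row before left it; what a row does not reach is not made up. A row lasts 1/12 s, in which the tool goes at most 41.7 mm and 7.16 degrees, less where a joint would pass 70% of its speed; a pose out of reach is approached as far as the arm can. A call is refused whole if a number of a shift passes 41.7 or a number of a turn 0.125, either way. A call with a gripper value outside its range is refused whole. "jaw" is the opening, from -1 (shut) to 1 (fully open), set as the call begins (left out, the last holds). The fingers move at their own pace and stop on an object; "force" is the grip in N (left out, the last holds). Time passes only in rows, so rows that do not move let the fingers close. It gives the time, the measured TCP pose, the force, the opening and the grip force at its end, in the units of the state.
- env.observe(): the state, without advancing time (a new reading comes with each control period).
- vision.get_image(name): name is "side" or "top"; returns the picture (384x512x3 uint8, blue, green, red); there is no depth.
- vision.camera_model(name): a dict with "intrinsics" (3x3 intrinsics, pixels), "D" ([k1, k2, p1, p2, k3] as OpenCV has them; the pictures are not rectified), "camera_from_world" (4x4, takes a point from world to camera coordinates). Camera axes: x right, y up, looking along -z (the intrinsics and any distortion apply to the point x, -y, -z); pixel columns grow to the right and rows downward; lengths in m; the calibration is good to about 2 mm. A picture is of the moment at which its call begins. camera_model takes no time and is no camera call.
- job.hand_in(): hands the job in; it is judged then, once.
The state is a dict: "t": time; "q": joint angles; "qd": joint speeds; "effort": joint torques, N m; "tcp_pos": TCP position; "ee_rot": TCP orientation; "ft_force": force on the tool from outside, world axes, zero at the start; "wrist_torque": the same for the moment, N m; "width": finger opening in m; "grasp_force": force on a finger pad.
Only numpy, scipy, OpenCV 4.12 (cv2) and the standard library are available. Lean on these libraries where they do the work, as an engineer would, in place of code of your own. Each camera call takes 0.05 s, during which the arm holds its last target. There are 200 camera calls.

### The job

The run-out check on the saw arbor is finished: pack its kit - the clamping flange, star knob, T-slot bolt with wing nut and dial gauge that lie this side of the push stick and spanner - into the fitted tray, each standing flat on the floor of the well cut for it: flange in the large round well, star knob in the small round one, T-bolt in the small rectangular one, gauge in the large rectangular one. Keep the dial gauge upright all the while. Leave the plain spacer ring and the round knurled knob, which belong to other jobs, where they are.

Things in the scene. Friction and masses are not known exactly. Their poses are not given: they have to be found in the camera images.
- flange: blade clamping flange of the kit: thick steel disc with a small bore and bevelled top, 66 mm across, 13 mm high, lying flat, 0.18 kg. Origin: centre of its underside, z up. Grasp across the rim, low down; it is put away as it lies (a like one far back by the blue vice is not meant)
- star_knob: black five-lobed star knob standing on its head, steel stud upward: head 48 x 46 mm, 20 mm high; sleeve 20 mm in diameter from there to 32 mm; stud 10 mm in diameter to 62 mm; 0.05 kg. Origin: centre of the underside, z up; sleeve and stud stand 2 mm to +y of it. Grasp the sleeve or stud; it is put away as it stands
- t_bolt: steel T-slot bolt with wing nut, standing on its T head: head 14 (x) by 30 (y) mm, 8 mm high; bolt 10 mm in diameter to 58 mm; nut hub 16 mm in diameter from 31 to 40 mm height; wings 4 mm thick (x), 34 mm over both (y), 36 to 49 mm height; 0.06 kg. Origin: centre of the underside, z up. Grasp the hub along x; put away standing (bolts at the back not meant)
- dial_gauge: dial gauge on a steel foot: foot 30 (x) by 50 mm (y), 6 mm high, from y -20 to +30 mm; round dial case 48 mm in diameter, 18 mm thick (x), centre at y +6, z 28 mm; stem 8 mm in diameter up to 70 mm; side spindle to y -30 mm. 0.17 kg. Origin: under the foot, 5 mm to -y of its centre; z up. Grasp the case across its thickness (the gauge at the back is not meant)
- block_large_round: fixed beech block, 88 mm square, 18 mm high, one of four in a low square tray (194 mm, rim just below the block tops; block centres 89 mm apart, any block in any corner). Origin: centre of its underside, 4 mm over the table; x, y along its sides. Round well 78 mm in diameter, 6 mm deep, in the middle of its top (well floor 12 mm over the origin): for the flange
- block_small_round: fixed beech block, 88 mm square, 18 mm high, one of four in a low square tray (194 mm, rim just below the block tops; block centres 89 mm apart, any block in any corner). Origin: centre of its underside, 4 mm over the table; x, y along its sides. Round well 62 mm in diameter, 12 mm deep, in the middle of its top (well floor 6 mm over the origin): for the star knob
- block_small_slot: fixed beech block, 88 mm square, 18 mm high, one of four in a low square tray (194 mm, rim just below the block tops; block centres 89 mm apart, any block in any corner). Origin: centre of its underside, 4 mm over the table; x, y along its sides. Rectangular well 28 (x) by 44 (y) mm, 12 mm deep, in the middle of its top (well floor 6 mm over the origin): for the T-bolt
- block_large_slot: fixed beech block, 88 mm square, 18 mm high, one of four in a low square tray (194 mm, rim just below the block tops; block centres 89 mm apart, any block in any corner). Origin: centre of its underside, 4 mm over the table; x, y along its sides. Rectangular well 44 (x) by 64 (y) mm, 12 mm deep, in the middle of its top (well floor 6 mm over the origin): for the gauge's foot, either way round
- spacer_ring: look-alike, left alone: flat plain steel spacer ring, 66 mm outside, large bore of 40 mm, 12 mm high. Origin: centre of its underside
- round_knob: look-alike, left alone: black round knurled knob without lobes, standing on its head, stud upward: head 45 mm in diameter, 20 mm high; sleeve 20 mm, stud 10 mm in diameter; 62 mm high in all. Origin: centre of its underside. (Obstacle: the tall saw guard with the red nose stands farther than x = 0.54 m, between y = 0.15 and 0.25 m; pass in front of it)

How it is judged:
By the outcome, as a careful person would: the job done as asked, in the order asked, and still so for the second after the job is handed in, with the robot touching nothing.
It also fails if it takes over 112 s, if anything falls off the work surface, if the arm or the gripper's body presses on something with over 40 N, if the wrist force passes 120 N, or if a joint passes its speed limit or range.

## Working session

There is one attempt and no reset: what is moved stays moved. The work goes in short steps, Python scripts to look and compute and a tool call to move; the robot and the scene stay as the last step left them, time stands still between calls to the robot, and variables do not carry over. Pictures are saved under pics/ and viewed, at most 14 in all, crops included, and the job is handed in when it is done.

Besides the shell and the picture viewer there is one more tool, called after "Emit:" as name(argument=value, ...) on one line, values as JSON. drive_tool: Moves the arm, as the interface text tells. Its arguments: {"type":"object","properties":{"steps":{"type":"array","items":{"type":"number"}},"jaw":{"type":"number"},"force":{"type":"number"}},"required":["steps"]}

```bash
mkdir -p pics; cat > h.py <<'E'
import numpy as np, cv2
from cell import env, vision, job
def shot(cam,name,crop=None,scale=1):
    im=vision.get_image(cam)
    if crop: x0,y0,x1,y1=crop; im=im[y0:y1,x0:x1]
    im=cv2.resize(im,None,fx=scale,fy=scale,interpolation=cv2.INTER_CUBIC)
    cv2.imwrite('pics/'+name+'.png',im)
def ray(cam,u,v):
    m=vision.camera_model(cam);T=np.array(m["camera_from_world"]);K=np.array(m["intrinsics"],float)
    p=cv2.undistortPoints(np.array([[[u,v]]],float),K,np.array(m["D"],float))[0,0]
    R=T[:3,:3]; return -R.T@T[:3,3], R.T@np.array([p[0],-p[1],-1.])
def w(cam,u,v,z):
    c,d=ray(cam,u,v); return (c+d*(z-c[2])/d[2]).round(4)
def px(cam,P):
    m=vision.camera_model(cam);T=np.array(m["camera_from_world"]);K=np.array(m["intrinsics"],float)
    P=np.atleast_2d(P); q=P@T[:3,:3].T+T[:3,3]; q=q*[1,-1,-1]
    return cv2.projectPoints(q,np.zeros(3),np.zeros(3),K,np.array(m["D"],float))[0][:,0].round(1)
E
python3 - <<'E'
from h import *
shot('top','top0',None,1.56); shot('side','side0',None,1.56)
for c in('top','side'): print(c,ray(c,256,192))
print(env.observe())
E
```

```text
top (array([ 0.3434904 , -0.04774693,  1.08967949]), array([ 0.19865603, -0.00253408, -0.98013689]))
side (array([ 0.15829136, -0.76334131,  0.53668591]), array([ 0.40197158,  0.75508588, -0.5183363 ]))
{'t': 0.1, 'q': array([ 9.38198234e-01,  2.59303845e-01,  1.53599274e+00,  2.50488519e-06,
        1.34797812e+00, -2.02772016e-01]), 'qd': array([-0.00078038, -0.00113934, -0.00105727,  0.00018347, -0.00176234,
       -0.00134685]), 'effort': array([ 3.60374121e-03, -4.46968746e+01, -2.91247272e+01, -2.69231587e-04,
        6.19518818e-03, -3.09427470e-06]), 'tcp_pos': array([0.22904214, 0.49983177, 0.40393175]), 'ee_rot': array([-6.69838468e-01, -3.06865024e+00,  2.41293782e-03]), 'ft_force': array([-0.44267633, -0.25895798,  0.1493514 ]), 'wrist_torque': array([-0.0301429 , -0.03922044, -0.01271345]), 'grasp_force': 0.0, 'width': 0.08546164057398245}
```

View pics/top0.png

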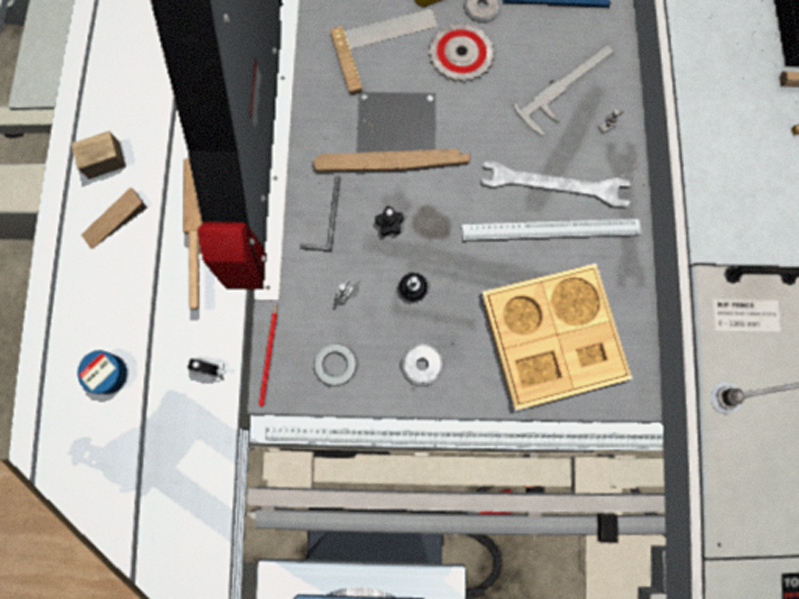

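View pics/side0.png

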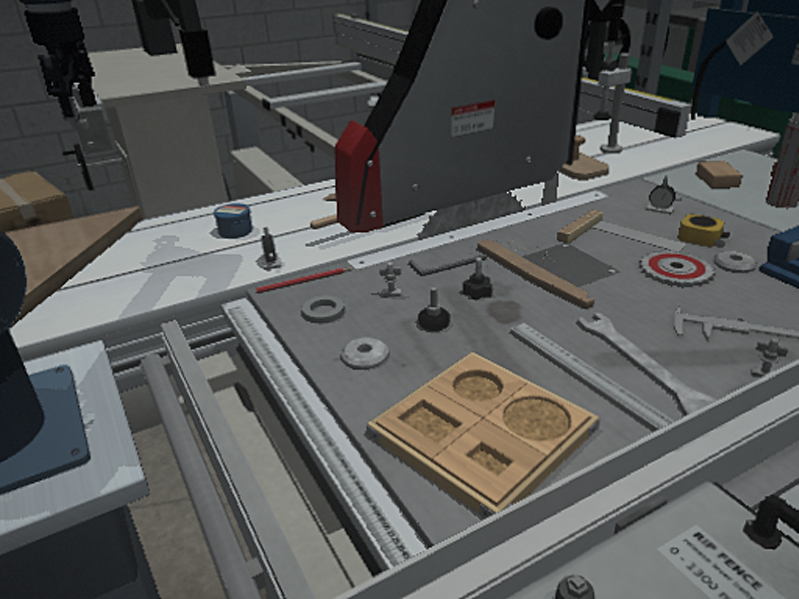

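The top view shows the flange at (422,365), ring (335,365), round knob (412,287), star knob (389,222), T-bolt (344,293), gauge (207,369) on the white table to the left, and the tray around (557,337). All pixel positions are in the 1.56x picture. Next I'll take enlarged crops.

```bash
python3 - <<'E'
from h import *
t=vision.get_image('top'); s=vision.get_image('side')
cv2.imwrite('pics/raw_t.png',t);cv2.imwrite('pics/raw_s.png',s)
def c(im,x,y,ww,hh,k): return cv2.resize(im[y:y+hh,x:x+ww],None,fx=k,fy=k,interpolation=cv2.INTER_CUBIC)
# top: tbolt (200,172,40x30), star(230,125), gauge(115,222), tray
A=np.hstack([c(t,200,172,40,36,8),c(t,230,125,40,36,8)])
B=np.hstack([c(t,113,218,40,36,8),c(t,250,216,40,36,8)])
cv2.imwrite('pics/topc.png',np.vstack([A,B]))
A=np.hstack([c(s,230,160,40,36,8),c(s,287,160,40,36,8)])
B=np.hstack([c(s,155,138,40,36,8),c(s,213,208,40,36,8)])
cv2.imwrite('pics/sidec.png',np.vstack([A,B]))
cv2.imwrite('pics/tray.png',c(t,305,165,105,100,6))
E
```

```text
(no output)
```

View pics/topc.png

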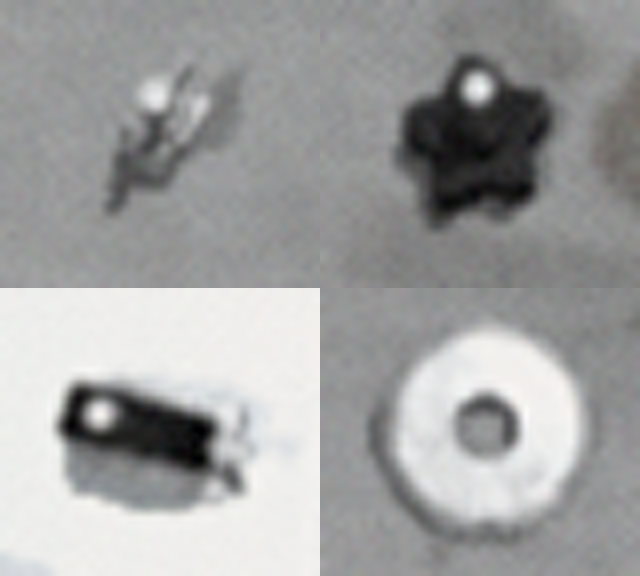

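View pics/sidec.png

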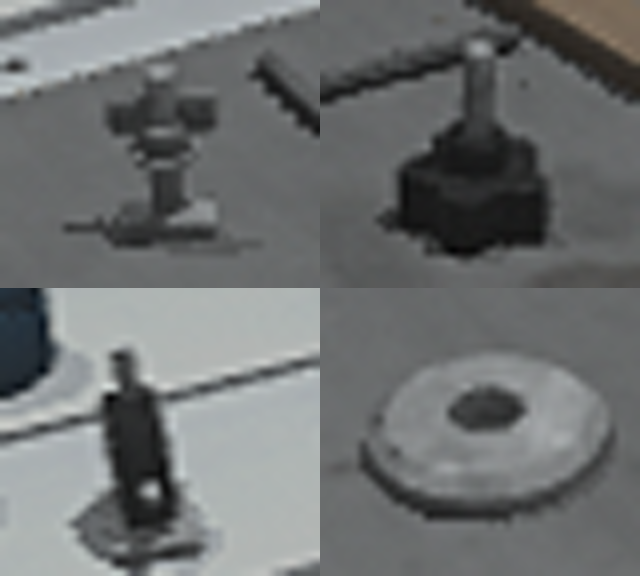

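View pics/tray.png

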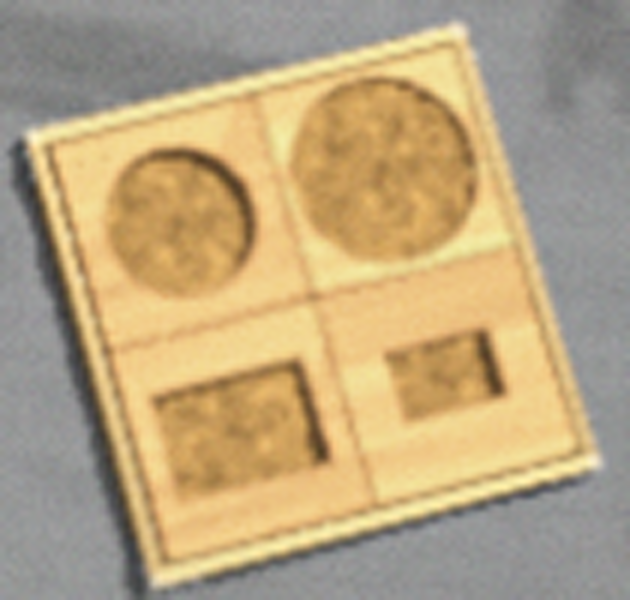

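The crops show each item's tip, body outline and well corners clearly. I'll compute poses and overlay models to check them.

```bash
cat > m.py <<'E'
from h import *
T=lambda x,y,z,ox,oy,k=8:w('top',ox+x/k-.5+.5/k,oy+y/k-.5+.5/k,z)
S=lambda x,y,z,ox,oy,k=8:w('side',ox+x/k-.5+.5/k,oy+y/k-.5+.5/k,z)
E
python3 - <<'E'
from m import *
tr=lambda x,y,z:T(x,y,z,305,165,6)
print('corners',[tr(*p,.02)for p in[(30,138),(463,28),(602,465),(155,585)]])
print('LR',tr(383,168,.022),'SR',tr(182,221,.022))
L=[tr(*p,.022)for p in[(152,400),(305,360),(328,462),(180,500)]];print('LS',L,np.mean(L,0))
L=[tr(*p,.022)for p in[(385,352),(488,330),(505,397),(405,420)]];print('SS',L,np.mean(L,0))
print('flange',T(486,427-288,.013,210,216) if 0 else T(166,139,.013,250,216),S(488-320,408-288,.013,213,208))
print('star tip',T(158,88,.062,230,125),S(160,47,.062,287,160))
print('bolt tip',T(155,95,.058,200,172),S(160,72,.058,230,160))
print('bolt wings',T(185,70,.045,200,172),T(115,205,.045,200,172),S(107,115,.0425,230,160),S(217,110,.0425,230,160))
print('bolt headside',S(105,232,0.004,230,160),S(217,218,0.004,230,160))
print('gauge tip',T(102,124,.07,113,218),S(122,62,.07,155,138))
print('gauge edge',T(82,383-288,.045,113,218),T(212,418-288,.035,113,218))
E
```

```text
corners [array([ 0.5745, -0.1839,  0.02  ]), array([ 0.6263, -0.3683,  0.02  ]), array([ 0.4426, -0.4201,  0.02  ]), array([ 0.3913, -0.2342,  0.02  ])]
LR [ 0.5647 -0.3314  0.022 ] SR [ 0.5405 -0.2465  0.022 ]
LS [array([ 0.4661, -0.2333,  0.022 ]), array([ 0.4837, -0.2966,  0.022 ]), array([ 0.442 , -0.3053,  0.022 ]), array([ 0.4256, -0.2443,  0.022 ])] [ 0.45435  -0.269875  0.022   ]
SS [array([ 0.4876, -0.33  ,  0.022 ]), array([ 0.4974, -0.3734,  0.022 ]), array([ 0.4698, -0.3796,  0.022 ]), array([ 0.4597, -0.3376,  0.022 ])] [ 0.478625 -0.35515   0.022   ]
flange [ 0.4599 -0.0878  0.013 ] [ 0.4601 -0.0861  0.013 ]
star tip [ 0.6928 -0.031   0.062 ] [ 0.693  -0.0294  0.062 ]
bolt tip [0.5716 0.0392 0.058 ] [0.5707 0.0398 0.058 ]
bolt wings [0.5825 0.0315 0.045 ] [0.5401 0.0512 0.045 ] [0.5566 0.0499 0.0425] [0.5869 0.034  0.0425]
bolt headside [0.5513 0.0455 0.004 ] [0.5853 0.0339 0.004 ]
gauge tip [0.4447 0.2545 0.07  ] [0.443  0.2552 0.07  ]
gauge edge [0.4558 0.2687 0.045 ] [0.4474 0.2308 0.035 ]
```

Poses agree between the two cameras to about 2 mm:

| Thing | x, y (m) |
|---|---|
| Gauge | (.444, .255) |
| Flange | (.460, -.087) |
| Star stud | (.693, -.030) |
| T-bolt | (.571, .040) |
| Tray centre | (.509, -.302) |

Tray yaw is 0.27. I'll do the gauge first.

Emit:
drive_tool(steps=[22,-25,-10,-0.12,22,-25,-10,-0.12,22,-25,-10,-0.12,22,-25,-10,-0.12,22,-25,-10,-0.12,22,-25,-10,-0.12,22,-25,-10,-0.12,22,-25,-10,-0.12], jaw=0.4, force=40)

```text
t: 0.87
tcp_pos: [0.4059, 0.2986, 0.3243]
ee_rot: [-2.019, -2.407, -0.0]
ft_force: [1.4, -0.3, -0.2]
width: 0.0598
grasp_force: 0.0
```

Emit:
drive_tool(steps=[19,-22,-10,-0.1,20,-23,-10,-0.1,0,0,-5,-0.1,0,0,0,-0.1])

```text
t: 1.2
tcp_pos: [0.445, 0.2532, 0.2981]
ee_rot: [-2.459, -1.954, 0.004]
ft_force: [-0.7, 0.8, -0.5]
width: 0.0598
grasp_force: 0.0
```

Emit:
drive_tool(steps=[0,0,-20,0,0,0,-25,0,0,0,-25,0,0,1,-10,0,0,0,0,0])

```text
t: 1.62
tcp_pos: [0.4431, 0.2557, 0.2173]
ee_rot: [-2.449, -1.964, 0.008]
ft_force: [0.5, -0.6, 0.2]
width: 0.0596
grasp_force: 0.0
```

```bash
python3 - <<'E'
from h import *
shot('side','g1',(120,95,220,195),5)
print(env.observe()['tcp_pos'])
E
```

```text
[0.44381772 0.25595938 0.21890841]
```

View pics/g1.png

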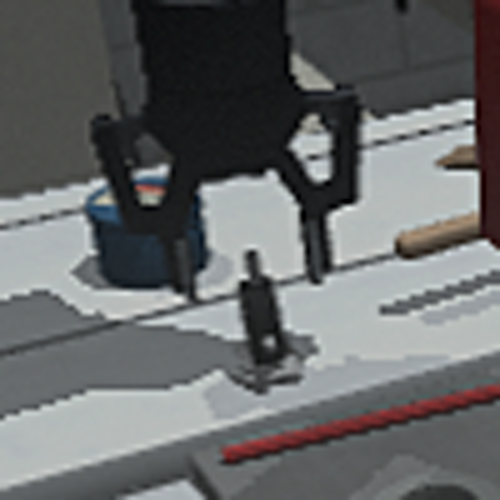

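The fingers, at (190,295) and (318,280), straddle the gauge evenly around its stem at (251,255). I'll lower and close.

Emit:
drive_tool(steps=[0,0,-14,0,0,-1,-13,0,0,0,0,0])

```text
t: 1.92
tcp_pos: [0.444, 0.255, 0.1924]
ee_rot: [-2.45, -1.965, 0.001]
ft_force: [-0.1, -1.1, 0.3]
width: 0.0602
grasp_force: 0.0
```

Emit:
drive_tool(steps=[0,0,0,0,0,0,0,0,0,0,0,0,0,0,0,0,0,0,0,0,0,0,0,0,0,0,0,0,0,0,0,0], jaw=-1, force=40)

```text
t: 2.58
tcp_pos: [0.4447, 0.2552, 0.194]
ee_rot: [2.45, 1.965, 0.004]
ft_force: [-0.9, 1.0, 5.7]
width: 0.0176
grasp_force: 40.7
```

Emit:
drive_tool(steps=[0,0,10,0,0,0,20,0,0,0,30,0,0,-20,30,0.05,0,-34,0,0.05,0,-34,0,0.05,0,-34,0,0.05,0,-34,0,0.05])

```text
t: 3.25
tcp_pos: [0.4436, 0.0978, 0.2836]
ee_rot: [2.182, 2.259, 0.001]
ft_force: [1.1, -0.8, -1.9]
width: 0.0172
grasp_force: 39.5
```

Emit:
drive_tool(steps=[0,-34,0,0.05,0,-34,0,0.05,0,-34,0,0.05,0,-34,0,0.05,2,-34,0,0.04,2,-34,0,0,2,-34,0,0,2,-34,0,0])

```text
t: 3.92
tcp_pos: [0.4517, -0.1746, 0.2833]
ee_rot: [1.901, 2.501, 0.0]
ft_force: [0.4, 0.7, -1.1]
width: 0.0176
grasp_force: 39.5
```

Emit:
drive_tool(steps=[2,-34,0,0,0,-32,0,0,0,-30,0,0,0,0,0,0])

```text
t: 4.25
tcp_pos: [0.4543, -0.2743, 0.2836]
ee_rot: [1.903, 2.494, -0.004]
ft_force: [0.3, -1.3, -1.5]
width: 0.0172
grasp_force: 39.5
```

Emit:
drive_tool(steps=[0,1,-20,0,0,0,-20,0,0,0,-8,0,0,0,0,0])

```text
t: 4.58
tcp_pos: [0.4533, -0.267, 0.233]
ee_rot: [-1.898, -2.497, -0.001]
ft_force: [-0.1, 0.8, -2.2]
width: 0.0173
grasp_force: 39.5
```

```bash
python3 - <<'E'
from h import *
a=vision.get_image('side')[190:340,230:390]; b=vision.get_image('top')[160:270,300:420]
f=lambda i:cv2.resize(i,(400,400),interpolation=cv2.INTER_CUBIC)
cv2.imwrite('pics/g2.png',np.hstack([f(a),f(b)]))
print(env.observe()['tcp_pos'])
E
```

```text
[ 0.45428975 -0.26773737  0.23513837]
```

View pics/g2.png

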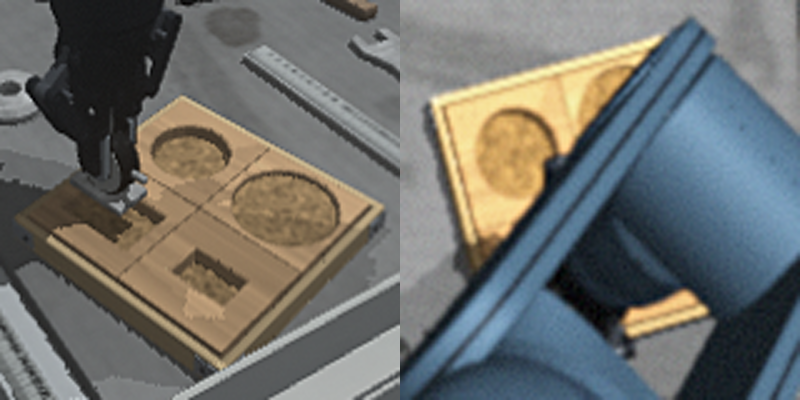

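The side view shows the foot hovering over the large slot, its near corner at about (122,212) and right corner at about (147,185). I'll compare with the prediction.

```bash
python3 - <<'E'
from h import *
a=.271; x=np.array([np.cos(a),np.sin(a)]);y=np.array([-x[1],x[0]])
c=np.array([.4543,-.2677]);b=.042
P=[[*(c+sx*.015*x+sy*.025*y),b+h] for sx in(-1,1) for sy in(-1,1) for h in (0,.006)]
print((px('side',P)-[230,190])*[2.5,2.667])
W=[[*(np.array([.454,-.270])+sx*.022*x+sy*.032*y),.022] for sx in(-1,1) for sy in(-1,1)]
print((px('side',W)-[230,190])*[2.5,2.667])
E
```

```text
[[123.     214.1601]
 [123.     207.2259]
 [ 72.5    180.5559]
 [ 72.25   173.8884]
 [151.     191.7573]
 [151.25   185.0898]
 [100.75   159.7533]
 [100.5    153.0858]]
[[125.25   249.8979]
 [ 61.     205.359 ]
 [166.     216.027 ]
 [102.     174.6885]]
```

It matches to about 1 mm, so I'll lower it.

Emit:
drive_tool(steps=[0,-2,-14,0,0,0,-10,0,0,0,-4,0,0,0,-2,0,0,0,0,0,0,0,0,0])

```text
t: 5.18
tcp_pos: [0.4543, -0.27, 0.2051]
ee_rot: [1.9, 2.501, -0.0]
ft_force: [-0.1, 0.1, -2.0]
width: 0.0174
grasp_force: 39.6
```

Emit:
drive_tool(steps=[0,0,-1,0,0,0,-1,0,0,0,0,0,0,0,0,0])

```text
t: 5.52
tcp_pos: [0.4544, -0.2702, 0.204]
ee_rot: [1.9, 2.5, -0.0]
ft_force: [-2.3, 1.5, 5.9]
width: 0.017
grasp_force: 40.7
```

Emit:
drive_tool(steps=[0,0,0,0,0,0,0,0,0,0,0,0,0,0,0,0,0,0,10,0,0,0,25,0,0,0,35,0,0,0,25,0], jaw=0)

```text
t: 6.18
tcp_pos: [0.4543, -0.2701, 0.3002]
ee_rot: [1.9, 2.5, -0.0]
ft_force: [1.0, -0.7, 0.2]
width: 0.0427
grasp_force: 0.0
```

Emit:
drive_tool(steps=[0,20,5,0,0,33,0,0,0,33,0,0,0,33,0,0,2,33,0,0,2,31,0,0,2,0,-30,0,0,0,-30,0], jaw=1)

```text
t: 6.85
tcp_pos: [0.4614, -0.0855, 0.2446]
ee_rot: [1.893, 2.499, 0.003]
ft_force: [-0.3, -0.1, 0.1]
width: 0.0853
grasp_force: 0.0
```

```bash
python3 - <<'E'
from h import *
shot('side','g3',(180,170,400,335),3.6)
s=env.observe();print(s['tcp_pos'],s['width'])
E
```

```text
[ 0.4586601  -0.08524017  0.23843994] 0.0855600852300353
```

View pics/g3.png

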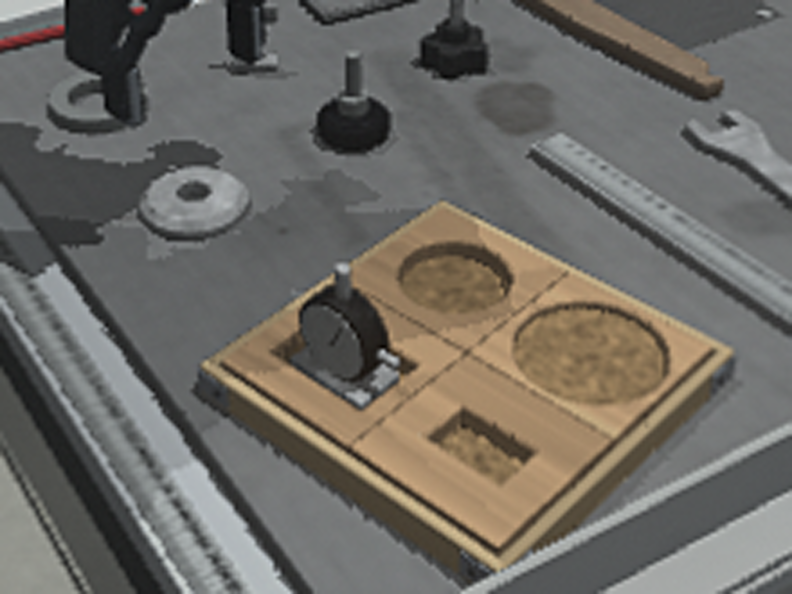

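The gauge is upright in the slot, but its foot's near edge at about (365,405) may be riding on the rim. I'll check the predicted corners.

```bash
python3 - <<'E'
from h import *
a=.271; x=np.array([np.cos(a),np.sin(a)]);y=np.array([-x[1],x[0]])
c=np.array([.4544,-.2702])
f=lambda P:((px('side',P)-[180,170])*3.6).round(0).tolist()
for b in(.010,.022): print(b,f([[*(c+sx*.015*x+sy*.025*y),b+.006] for sx in(-1,1) for sy in(-1,1)]))
W=[[*(np.array([.454,-.270])+sx*.022*x+sy*.032*y),.022] for sx in(-1,1) for sy in(-1,1)]
print('well',f(W))
print('stem',f([[*c,.08],[*c,.092]]), 'Tray corners',f([[.5745,-.1839,.02],[.6263,-.3683,.02],[.4426,-.4201,.02],[.3913,-.2342,.02]]))
print('SS',f([[*(np.array([.478,-.356])+sx*.014*x+sy*.022*y),.022] for sx in(-1,1) for sy in(-1,1)]))
E
python3 -c "
import cv2;i=cv2.imread('pics/g3.png')[250:430,250:440];cv2.imwrite('pics/g3z.png',cv2.resize(i,None,fx=3,fy=3,interpolation=cv2.INTER_CUBIC))"
```

```text
0.01 [[360.0, 404.0], [288.0, 357.0], [400.0, 373.0], [328.0, 329.0]]
0.022 [[360.0, 386.0], [288.0, 339.0], [400.0, 355.0], [328.0, 311.0]]
well [[360.0, 409.0], [268.0, 349.0], [419.0, 364.0], [327.0, 308.0]]
stem [[342.0, 266.0], [342.0, 247.0]] Tray corners [[441.0, 201.0], [734.0, 350.0], [503.0, 571.0], [201.0, 363.0]]
SS [[501.0, 484.0], [427.0, 436.0], [537.0, 451.0], [464.0, 405.0]]
```

View pics/g3z.png

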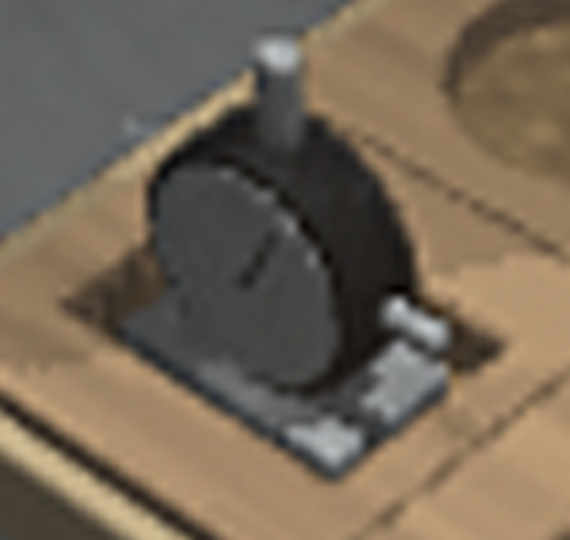

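The stem tip at (342.5,265) matches a base at z=.010, so the gauge is flat on the well floor. Now the flange.

Emit:
drive_tool(steps=[0,-1,-25,0,0,0,-25,0,0,0,-15,0,0,0,-6,0,0,0,0,0,0,0,0,0])

```text
t: 7.4
tcp_pos: [0.4606, -0.0884, 0.1725]
ee_rot: [1.901, 2.5, 0.0]
ft_force: [0.3, -0.2, -0.0]
width: 0.0856
grasp_force: 0.0
```

Emit:
drive_tool(steps=[0,0,0,0,0,0,0,0,0,0,0,0,0,0,0,0,0,0,0,0,0,0,0,0,0,0,0,0], jaw=-1, force=60)

```text
t: 7.98
tcp_pos: [0.4604, -0.0883, 0.1742]
ee_rot: [1.898, 2.5, -0.0]
ft_force: [-4.5, -0.2, 18.7]
width: 0.0589
grasp_force: 58.8
```

The pads closed on the bevel at 58.9 mm, so I'll reopen and go lower.

Emit:
drive_tool(steps=[0,0,0,0,0,0,0,0,0,0,0,0,0,0,0,0,0,0,-3,0,0,0,-3,0,0,0,0,0], jaw=1)

```text
t: 8.57
tcp_pos: [0.4599, -0.0879, 0.1649]
ee_rot: [-1.9, -2.5, 0.0]
ft_force: [0.1, -0.5, -0.0]
width: 0.0855
grasp_force: 0.0
```

Emit:
drive_tool(steps=[0,0,0,0,0,0,0,0,0,0,0,0,0,0,0,0,0,0,0,0,0,0,0,0], jaw=-1)

```text
t: 9.07
tcp_pos: [0.4611, -0.0884, 0.1681]
ee_rot: [1.899, 2.499, 0.001]
ft_force: [-2.6, 2.0, 25.5]
width: 0.061
grasp_force: 69.0
```

```bash
python3 - <<'E'
from h import *
a=vision.get_image('side')[180:250,195:275]; b=vision.get_image('top')[215:260,245:295]
f=lambda i:cv2.resize(i,(400,360),interpolation=cv2.INTER_CUBIC)
cv2.imwrite('pics/f1.png',np.hstack([f(a),f(b)]))
s=env.observe();print(s['tcp_pos'],s['width'],s['ft_force'])
E
```

```text
[ 0.46113968 -0.08836177  0.1681007 ] 0.061218025118056206 [-2.86251596  1.33597869 25.0955352 ]
```

View pics/f1.png

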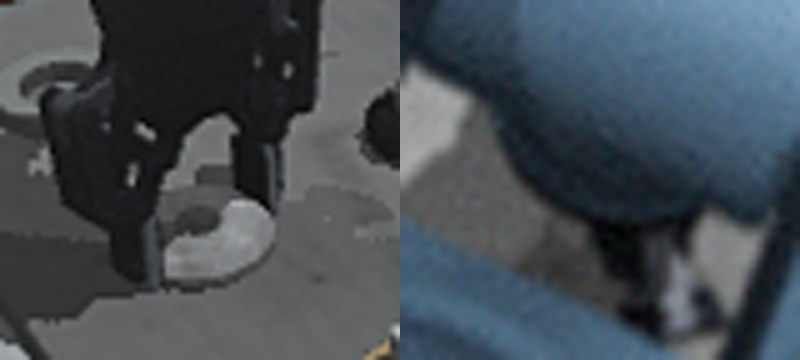

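The left fingertip is at about (150,285) in the crop, low beside the rim. I'll check its height.

```bash
python3 - <<'E'
from h import *
a=.271; x=np.array([np.cos(a),np.sin(a)]);y=np.array([-x[1],x[0]])
c=np.array([.461,-.0883])
f=lambda P:((px('side',P)-[195,180])*[5,360/70]).round(0).tolist()
for z in(0,.003,.006,.009): print(z,'L',f([[*(c-.0306*x+s*.011*y),z] for s in(-1,1)]),'R',f([[*(c+.0306*x+s*.011*y),z] for s in(-1,1)]))
for cc in ([.460,-.087],[.461,-.0883]):
  t=np.linspace(0,2*np.pi,9)[:-1]
  print('rim z0',f([[cc[0]+.033*np.cos(k),cc[1]+.033*np.sin(k),0] for k in t]))
E
```

```text
0 L [[163.0, 289.0], [130.0, 267.0]] R [[267.0, 225.0], [232.0, 205.0]]
0.003 L [[162.0, 283.0], [129.0, 262.0]] R [[266.0, 219.0], [232.0, 200.0]]
0.006 L [[162.0, 277.0], [128.0, 256.0]] R [[266.0, 213.0], [232.0, 194.0]]
0.009 L [[162.0, 271.0], [128.0, 250.0]] R [[266.0, 208.0], [232.0, 188.0]]
rim z0 [[262.0, 221.0], [218.0, 202.0], [162.0, 207.0], [125.0, 235.0], [127.0, 270.0], [171.0, 291.0], [230.0, 284.0], [268.0, 255.0]]
rim z0 [[265.0, 222.0], [222.0, 202.0], [165.0, 208.0], [128.0, 236.0], [130.0, 271.0], [175.0, 292.0], [233.0, 285.0], [270.0, 256.0]]
```

The tips are about 3 mm above the table, low on the rim. I'll test-lift.

Emit:
drive_tool(steps=[0,0,3,0,0,0,5,0,0,0,10,0,0,0,15,0,0,0,0,0,0,0,0,0])

```text
t: 9.67
tcp_pos: [0.4604, -0.0881, 0.1989]
ee_rot: [1.9, 2.5, 0.0]
ft_force: [-0.2, -0.5, -2.8]
width: 0.0606
grasp_force: 65.3
```

```bash
python3 - <<'E'
from h import *
shot('side','f2',(195,160,275,230),6)
s=env.observe();print(s['tcp_pos'],s['width'],s['ft_force'],s['grasp_force'])
E
```

```text
[ 0.46001603 -0.0879623   0.19839642] 0.060685849903034446 [ 0.14846795 -0.47431715 -2.15389113] 65.34080124925822
```

View pics/f2.png

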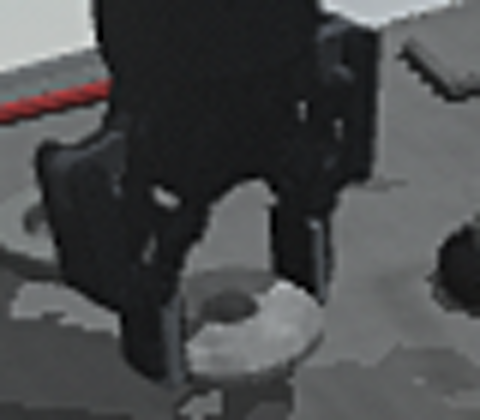

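The flange is held level with its weight on the wrist. I'll carry it to the large round well.

Emit:
drive_tool(steps=[0,0,30,0,0,0,35,0,5,-20,25,0,12,-30,0,0,13,-31,0,0,13,-31,0,0,13,-31,0,0,13,-31,0,0])

```text
t: 10.38
tcp_pos: [0.5293, -0.2633, 0.2872]
ee_rot: [-1.9, -2.499, -0.0]
ft_force: [-0.2, 0.3, -1.5]
width: 0.0605
grasp_force: 66.5
```

Emit:
drive_tool(steps=[13,-31,0,0,12,-25,0,0,10,-14,0,0,0,0,-30,0,0,0,-30,0,0,0,-20,0,0,0,0,0])

```text
t: 10.97
tcp_pos: [0.5619, -0.3305, 0.2015]
ee_rot: [-1.894, -2.491, -0.001]
ft_force: [-0.6, 0.0, -2.1]
width: 0.0609
grasp_force: 66.5
```

Emit:
drive_tool(steps=[0,0,0,0,0,0,0,0])

```text
t: 11.13
tcp_pos: [0.5645, -0.3323, 0.2092]
ee_rot: [1.901, 2.501, -0.0]
ft_force: [0.8, -0.5, -1.1]
width: 0.0608
grasp_force: 66.5
```

Emit:
drive_tool(steps=[0,0,-8,0,0,0,-6,0,0,0,-4,0,0,0,-2,0,0,0,0,0,0,0,0,0])

```text
t: 11.63
tcp_pos: [0.5642, -0.332, 0.1887]
ee_rot: [-1.901, -2.501, -0.0]
ft_force: [-0.4, -0.1, -2.0]
width: 0.0607
grasp_force: 66.5
```

Emit:
drive_tool(steps=[0,0,-1,0,0,0,-1,0,0,0,-1,0,0,0,0,0])

```text
t: 11.97
tcp_pos: [0.5641, -0.332, 0.1856]
ee_rot: [-1.901, -2.501, -0.0]
ft_force: [0.2, 0.9, -1.9]
width: 0.0606
grasp_force: 66.5
```

Emit:
drive_tool(steps=[0,0,-1,0,0,0,-0.5,0,0,0,0,0])

```text
t: 12.22
tcp_pos: [0.5642, -0.332, 0.1844]
ee_rot: [1.901, 2.501, -0.0]
ft_force: [0.4, -0.6, 0.0]
width: 0.0606
grasp_force: 67.5
```

Contact, with the flange on the well floor. Release, then on to the star knob.

Emit:
drive_tool(steps=[0,0,0,0,0,0,0,0,0,0,0,0,0,0,0,0,0,0,5,0,0,0,20,0,0,0,35,0,0,0,40,0], jaw=0.9)

```text
t: 12.88
tcp_pos: [0.5635, -0.3314, 0.2824]
ee_rot: [-1.897, -2.496, -0.001]
ft_force: [0.3, 0.0, 0.5]
width: 0.081
grasp_force: 0.0
```

Emit:
drive_tool(steps=[12,30,10,0,14,33,0,0,14,33,0,0,14,33,0,0,14,33,0,0,14,33,0,0,14,33,0,0,14,33,0,0], jaw=0)

```text
t: 13.55
tcp_pos: [0.6746, -0.0692, 0.2954]
ee_rot: [1.901, 2.5, 0.001]
ft_force: [0.6, 0.5, 0.1]
width: 0.0429
grasp_force: 0.0
```

Emit:
drive_tool(steps=[13,30,0,0,6,11,0,0,0,0,-20,0,0,0,0,0,0,0,0,0])

```text
t: 13.97
tcp_pos: [0.6926, -0.0301, 0.2735]
ee_rot: [-1.899, -2.499, 0.002]
ft_force: [-0.1, -1.2, 0.6]
width: 0.0429
grasp_force: 0.0
```

```bash
python3 - <<'E'
from h import *
shot('side','s1',(240,110,400,230),5)
s=env.observe();print(s['tcp_pos'],s['width'])
E
```

```text
[ 0.69288096 -0.03069899  0.27437394] 0.04258345664184609
```

View pics/s1.png

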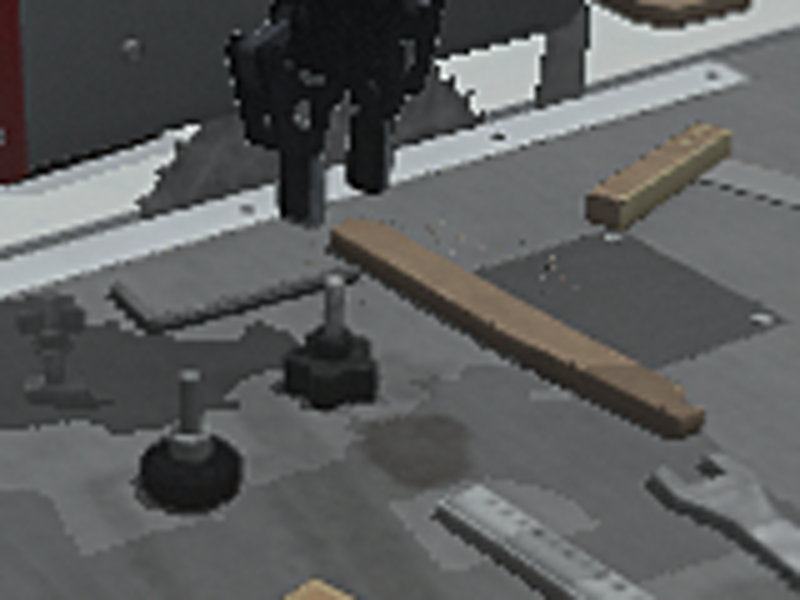

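The finger midpoint at about (337,205) is directly above the stud at (337,280). I'll descend.

Emit:
drive_tool(steps=[0,0,-20,0,0,0,-20,0,0,0,-20,0,0,0,-6,0,0,0,0,0,0,0,0,0])

```text
t: 14.52
tcp_pos: [0.6934, -0.0308, 0.2092]
ee_rot: [1.902, 2.5, 0.001]
ft_force: [-0.1, -0.3, 1.0]
width: 0.0429
grasp_force: 0.0
```

Emit:
drive_tool(steps=[0,0,0,0,0,0,0,0,0,0,0,0,0,0,0,0,0,0,0,0,0,0,0,0,0,0,0,0], jaw=-1, force=40)

```text
t: 15.1
tcp_pos: [0.6936, -0.0302, 0.2096]
ee_rot: [1.9, 2.5, 0.001]
ft_force: [-1.2, -1.0, 6.3]
width: 0.0085
grasp_force: 39.1
```

Emit:
drive_tool(steps=[0,0,10,0,0,0,25,0,0,0,35,0,-20,-28,20,0,-22,-31,0,0,-22,-31,0,0,-22,-31,0,0,-22,-31,0,0])

```text
t: 15.77
tcp_pos: [0.5839, -0.1827, 0.2988]
ee_rot: [1.9, 2.502, 0.0]
ft_force: [0.4, -0.6, -0.7]
width: 0.0085
grasp_force: 39.1
```

Emit:
drive_tool(steps=[-22,-31,0,0,-16,-22,0,0,-8,-11,0,0,0,0,-30,0,0,0,-20,0,0,0,-10,0,0,0,0,0,0,0,0,0])

```text
t: 16.43
tcp_pos: [0.5395, -0.2455, 0.2381]
ee_rot: [-1.899, -2.501, -0.0]
ft_force: [-0.0, 0.5, -0.2]
width: 0.0083
grasp_force: 39.1
```

Emit:
drive_tool(steps=[0,-1,-8,0,0,0,-6,0,0,0,-3,0,0,0,-1,0,0,0,0,0,0,0,0,0])

```text
t: 16.93
tcp_pos: [0.5393, -0.247, 0.2204]
ee_rot: [1.901, 2.501, 0.0]
ft_force: [0.5, -0.8, -0.2]
width: 0.0085
grasp_force: 39.1
```

Emit:
drive_tool(steps=[0,0,-1,0,0,0,-1,0,0,0,0,0,0,0,0,0])

```text
t: 17.27
tcp_pos: [0.5393, -0.2472, 0.2196]
ee_rot: [1.9, 2.5, -0.0]
ft_force: [-2.2, 0.7, 7.4]
width: 0.0085
grasp_force: 39.9
```

Emit:
drive_tool(steps=[0,0,0,0,0,0,0,0,0,0,0,0,0,0,0,0,0,0,15,0,0,0,30,0,0,0,30,0,3,20,5,0.08], jaw=0)

```text
t: 17.93
tcp_pos: [0.5434, -0.2304, 0.3033]
ee_rot: [1.797, 2.565, -0.002]
ft_force: [0.2, -0.8, 0.7]
width: 0.0426
grasp_force: 0.0
```

Emit:
drive_tool(steps=[4,34,0,0.1,4,34,0,0.1,4,34,0,0.1,4,34,0,0.1,4,34,0,0.1,4,34,0,0.1,4,34,0,0.1,4,27,-10,0.06])

```text
t: 18.6
tcp_pos: [0.5747, 0.0404, 0.2898]
ee_rot: [0.706, 3.058, 0.001]
ft_force: [0.5, 0.4, 1.2]
width: 0.043
grasp_force: 0.0
```

Emit:
drive_tool(steps=[0,0,-20,0,0,0,0,0,0,0,0,0])

```text
t: 18.85
tcp_pos: [0.5736, 0.0383, 0.2672]
ee_rot: [-0.714, -3.056, 0.001]
ft_force: [-1.0, -1.1, 0.5]
width: 0.0424
grasp_force: 0.0
```

```bash
python3 - <<'E'
from h import *
a=vision.get_image('side')
f=lambda i:cv2.resize(i,(400,400),interpolation=cv2.INTER_CUBIC)
cv2.imwrite('pics/b1.png',np.hstack([f(a[120:200,210:290]),f(a[205:325,240:390])]))
s=env.observe();print(s['tcp_pos'],s['width'],s['ee_rot'])
g=lambda P:((px('side',P)-[240,205])*[400/150,400/120]).round(0).tolist()
t=np.linspace(0,2*np.pi,9)[:-1]
print('flange top',g([[.564+.033*np.cos(k),-.332+.033*np.sin(k),.0265] for k in t]))
print('stud top',g([[.5393,-.247,.072]]))
E
```

```text
[0.5741331  0.03763724 0.26815934] 0.042850497011866974 [-7.16442466e-01 -3.05778064e+00  6.09444429e-04]
flange top [[315.0, 179.0], [283.0, 162.0], [248.0, 167.0], [230.0, 191.0], [240.0, 222.0], [274.0, 241.0], [311.0, 236.0], [328.0, 210.0]]
stud top [[178.0, 70.0]]
```

View pics/b1.png

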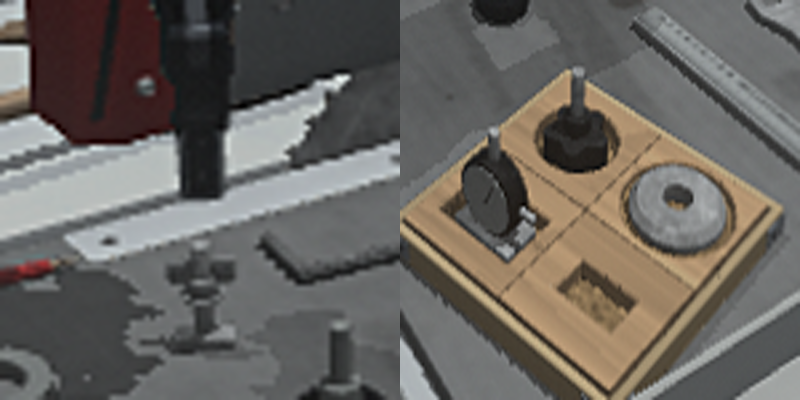

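The flange and star knob are seated in their wells, and the T-bolt stands under the gripper (bolt at (200,245), gripper at (203,190)). I'll shift 3 mm and descend.

Emit:
drive_tool(steps=[-3,2,-20,0,0,0,-20,0,0,0,-20,0,0,0,-16,0,0,0,0,0,0,0,0,0])

```text
t: 19.4
tcp_pos: [0.5714, 0.0389, 0.1925]
ee_rot: [-0.719, -3.058, 0.0]
ft_force: [0.7, -0.5, -0.2]
width: 0.0433
grasp_force: 0.0
```

Emit:
drive_tool(steps=[0,0,0,0,0,0,0,0,0,0,0,0,0,0,0,0,0,0,0,0,0,0,0,0,0,0,0,0], jaw=-1)

```text
t: 19.98
tcp_pos: [0.5719, 0.0397, 0.1939]
ee_rot: [0.715, 3.056, -0.0]
ft_force: [-1.4, -1.8, 6.7]
width: 0.0139
grasp_force: 39.0
```

Emit:
drive_tool(steps=[0,0,10,0,0,0,25,0,0,0,35,0,0,-10,35,-0.07,-8,-32,5,-0.07,-8,-32,0,-0.07,-8,-32,0,-0.07,-8,-32,0,-0.07])

```text
t: 20.65
tcp_pos: [0.5385, -0.0988, 0.3034]
ee_rot: [1.241, 2.885, 0.0]
ft_force: [0.4, -0.9, -0.4]
width: 0.0139
grasp_force: 39.1
```

Emit:
drive_tool(steps=[-8,-32,0,-0.07,-8,-32,0,-0.07,-8,-32,0,-0.07,-8,-32,0,-0.07,-8,-32,0,-0.07,-8,-32,0,-0.07,-8,-32,0,-0.07,-6,-34,0,0])

```text
t: 21.32
tcp_pos: [0.4763, -0.3569, 0.3029]
ee_rot: [-1.905, -2.497, -0.001]
ft_force: [0.6, 0.6, -1.1]
width: 0.0138
grasp_force: 39.1
```

Emit:
drive_tool(steps=[0,0,0,0,0,0,-30,0,0,0,-25,0,0,0,0,0,0,0,0,0])

```text
t: 21.73
tcp_pos: [0.4768, -0.3552, 0.2465]
ee_rot: [-1.898, -2.499, -0.001]
ft_force: [0.1, 0.2, 0.3]
width: 0.0137
grasp_force: 39.1
```

Emit:
drive_tool(steps=[1,-1,-15,0,0,0,-12,0,0,0,-7,0,0,0,-4,0,0,0,-2,0,0,0,0,0,0,0,0,0])

```text
t: 22.32
tcp_pos: [0.4783, -0.3571, 0.2077]
ee_rot: [1.901, 2.501, -0.0]
ft_force: [-0.6, -0.3, 0.2]
width: 0.0133
grasp_force: 39.1
```

Its underside is already below the rim without contact, so it is in the well. I'll creep down.

Emit:
drive_tool(steps=[0,0,-2,0,0,0,-1,0,0,0,-1,0,0,0,0,0,0,0,0,0])

```text
t: 22.73
tcp_pos: [0.4783, -0.3571, 0.204]
ee_rot: [1.9, 2.501, -0.0]
ft_force: [-1.6, 1.6, 5.0]
width: 0.0136
grasp_force: 39.4
```

Emit:
drive_tool(steps=[0,0,0,0,0,0,0,0,0,0,0,0,0,0,0,0,0,0,15,0,0,0,30,0,0,0,35,0,0,0,35,0], jaw=-0.2)

```text
t: 23.4
tcp_pos: [0.4779, -0.3567, 0.3185]
ee_rot: [-1.9, -2.499, -0.001]
ft_force: [0.3, -0.9, -0.3]
width: 0.0343
grasp_force: 0.0
```

Emit:
drive_tool(steps=[0,30,0,0,0,34,0,0,0,34,0,0,0,34,0,0,0,34,0,0,0,34,0,0,0,34,0,0,0,30,0,0])

```text
t: 24.07
tcp_pos: [0.4777, -0.091, 0.3181]
ee_rot: [-1.901, -2.501, -0.0]
ft_force: [1.4, -0.0, -0.2]
width: 0.0337
grasp_force: 0.0
```

```bash
python3 - <<'E'
from h import *
a=vision.get_image('side')[195:335,230:395];b=vision.get_image('top')[163:268,300:410]
f=lambda i:cv2.resize(i,(400,400),interpolation=cv2.INTER_CUBIC)
cv2.imwrite('pics/end.png',np.hstack([f(a),f(b)]))
g=lambda P:((px('side',P)-[230,195])*[400/165,400/140]).round(0).tolist()
print(g([[.4783,-.357,.068]]),env.observe()['ft_force'])
E
```

```text
[[207.0, 223.0]] [-0.11886966 -0.86925692  0.09926143]
```

View pics/end.png

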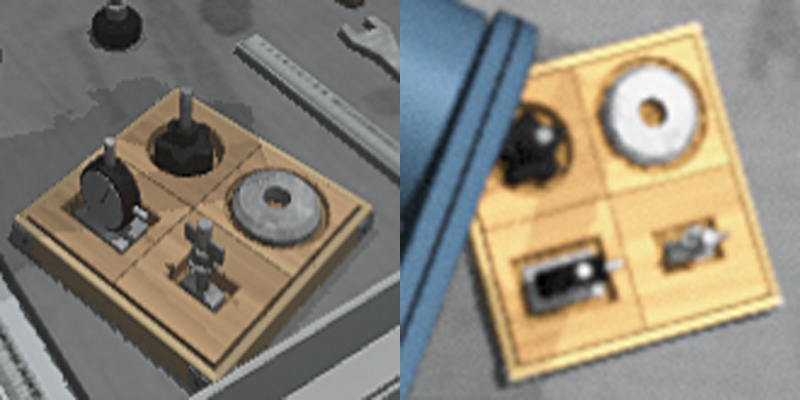

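All four stand in their wells. The T-bolt tip is at (207,222), matching the predicted (207,223), and the robot is clear.

```bash
python3 -c "
from cell import job
print(job.hand_in())"
```

```text
the job is handed in; nothing more can be done
None
```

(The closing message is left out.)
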